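Load the cabinet feet into the carry rack, end for end

ROBOT

A 7-joint arm with a two-finger parallel gripper is mounted at the origin on the work surface. World frame = base frame: x ahead of the robot, y to its left, z up, the work surface at z = 0. Lengths are in m, angles in rad, forces in N, time in s.
With the tool pointing down it reaches from about 0.4 to 0.85 m from the base axis. Payload 10.4 kg.
Tool frame: the origin (TCP) lies midway between the tips of the shut fingers; the grasp point (between the pads) lies 19 mm behind it; z points along the fingers, y is the line along which they close (so a half turn about z gives the same grasp; the last joint's range is limited). The gripper opens to 87 mm and grips with 3 to 60 N. Pads are 19 mm wide; open, the fingers measure 117 mm over their backs; the gripper's body (75 mm by 190 mm) begins 51 mm behind the grasp point.
Start: joints at [-0.023, 0.332, -0.065, 1.46, 0.022, 1.35, -0.088], TCP at [0.625, 0, 0.223] pointing down, gripper open.
Joint ranges: [-2.6, 2.6], [-0.5, 2.12], [-1.47, 1.34], [0.16, 2.42], [-1.27, 4.41], [0.06, 2.06], [-2.6, 2.6]. Speed limits (rad/s): [2.22, 2.22, 2.79, 2.79, 3.14, 3.14, 3.14].

INTERFACE

Orientations are given as a unit quaternion [x, y, z, w].
In Python, from bench import r gives the robot as it stands.
- The arm moves only by the tool arm_command, never from a script. Its argument "moves" is one flat list of numbers, 4 for each row, row after row: the shift along the tool's x, y, z in cm, then the turn about the tool's z in degrees. A call has 1 to 12 rows; each row shifts and turns the commanded pose from where the row before left it, along the tool's axes as they then stand; what a row does not reach is not made up. A row lasts 1/12 s, in which the tool goes at most 41.7 mm and 7.16 degrees, less where a joint would pass 70% of its speed; a pose out of reach is approached as far as the arm can. A call with a gripper value outside its range is refused whole. "fingers" is the opening in per cent of the stroke, from 0 (shut) to 100 (fully open), set as the call begins (left out, the last holds). The fingers move at their own pace and stop on an object; "squeeze" is the grip in N (left out, the last holds). Time passes only in rows, so rows that do not move let the fingers close. It gives the time, the measured TCP pose, the force, the opening and the grip force at its end, in the units of the state.
- r.read_state(): the state, without advancing time (a new reading comes with each control period).
- r.camera(name): name is "scene" or "side" or "wrist"; returns the picture (384x512x3 uint8, red, green, blue); there is no depth.
- r.camera_info(name): a dict with "fx", "fy", "cx", "cy" (pixels), "origin" and "attitude" of the camera in the world. Camera axes: x right, y up, looking along -z (the intrinsics and any distortion apply to the point x, -y, -z); pixel columns grow to the right and rows downward; lengths in m; the calibration is good to about 2 mm. A picture is of the moment at which its call begins: read the wrist's pose just before it. camera_info takes no time and is no camera call; for the wrist camera it gives the pose at the moment of the call.
- r.close_job(): hands the job in; it is judged then, once.
The state is a dict: "time": time; "joint_positions": joint angles; "joint_vel": joint speeds; "joint_torque": joint torques, N m; "ee_pos": TCP position; "eef_rot": TCP orientation; "ft_force": force on the tool from outside, world axes, zero at the start; "torque": the same for the moment, N m; "width": finger opening in m; "grip_force": force on a finger pad.
Only numpy, scipy, OpenCV 4.12 (cv2) and the standard library are available. Lean on these libraries where they do the work, as an engineer would, in place of code of your own. Each camera call takes 0.05 s, during which the arm holds its last target. There are 200 camera calls.

TASK

Move the four cabinet feet from the cardboard trays on the shelf board to the empty wooden carry rack, one to a bay, in the reverse order: the foot now at the left end goes to the right end, and so on along the row, because the rack will be turned round for the fitter across the bench. Stand each foot upright, as it stands now, centred on the felt disc of its bay; set it down, do not drop it.

Things in the scene. Friction and masses are not known exactly. Their poses are not given: they have to be found in the camera images.
- leg_square: Furniture leg of square steel tube, 34 x 34 mm, 90 mm tall, standing upright in a tray; about 0.25 kg. Origin: centre of its underside; z up along the leg; x and y square to its flat sides. It may stand turned up to 0.3 rad to its row.
- leg_taper: Tapered round leg of dark brown wood, 110 mm tall, 44 mm across at the bottom and 28 mm at the top, standing wide end down in a tray; about 0.09 kg. Origin: centre of its underside; z up.
- foot_level: Black plastic levelling foot: a disc base 54 mm across and 10 mm thick, on it a round stem 34 mm across up to 70 mm above the underside, with a thin collar low on the stem; base down in a tray; about 0.08 kg. Origin: centre of its underside; z up.
- foot_bun: Bun foot of white-painted wood: squat round block 50 mm across with straight sides from 8 to 40 mm above its underside, edges rounded off, 48 mm tall; standing in a tray; about 0.1 kg. Origin: centre of its underside; z up.
- shelf_board: First rack, nearer or farther: fixed white board 92 (x) x 360 (y) x 18 mm, orange edge on its -x side, with the four trays in a row. Origin: centre of its underside. Tray centres at x = 0, y = +126, +42, -42, -126 mm. +y is the left end seen from the robot (yaw within 0.12 rad). At the start the feet's undersides are 22 mm above the table, within 6 mm of their trays' centres.
- carry_rack: Other rack: fixed pale wood, 92 (x) x 352 (y) mm, empty at the start. Origin: centre of its underside, on the table. Four bays at x = 0, y = +126, +42, -42, -126 mm, each with a grey felt disc 62 mm across; floors 20 mm above the origin. Bays 80 mm wide; dividers and rims 6 mm above the floor, end walls (8 mm thick) 30 mm. +y is the left end seen from the robot (yaw within 0.12 rad).
- tray_leg_square: Shallow open cardboard tray, 78 x 78 mm, fixed, one of four alike in a row on the shelf board; the one in which the square steel leg stands at the start. Origin: centre of its underside. Floor 4 mm thick (4 mm above the origin), rim 6 mm above the floor, 3 mm thick.
- tray_leg_taper: Shallow open cardboard tray, 78 x 78 mm, fixed, one of four alike in a row on the shelf board; the one in which the tapered wooden leg stands at the start. Origin: centre of its underside. Floor 4 mm thick (4 mm above the origin), rim 6 mm above the floor, 3 mm thick.
- tray_foot_level: Shallow open cardboard tray, 78 x 78 mm, fixed, one of four alike in a row on the shelf board; the one in which the black levelling foot stands at the start. Origin: centre of its underside. Floor 4 mm thick (4 mm above the origin), rim 6 mm above the floor, 3 mm thick.
- tray_foot_bun: Shallow open cardboard tray, 78 x 78 mm, fixed, one of four alike in a row on the shelf board; the one in which the bun foot stands at the start. Origin: centre of its underside. Floor 4 mm thick (4 mm above the origin), rim 6 mm above the floor, 3 mm thick.
Not all that is in view belongs to the job. What is meant by the foot_level is not pink, and is the larger of those in its own colour. Leave any red or yellow look-alike of the leg_taper alone.

How it is judged:
By the outcome, as a careful person would: the job done as asked, in the order asked, and still so for the second after the job is handed in, with the robot touching nothing.
It also fails if it takes over 115 s, if anything falls off the work surface, if the arm or the gripper's body presses on something with over 40 N, if the wrist force passes 120 N, or if a joint passes its speed limit or range.

## Working session

There is one attempt and no reset: what is moved stays moved. The work goes in short steps, Python scripts to look and compute and a tool call to move; the robot and the scene stay as the last step left them, time stands still between calls to the robot, and variables do not carry over. Pictures are saved under pics/ and viewed, at most 14 in all, crops included, and the job is handed in when it is done.

Besides the shell and the picture viewer there is one more tool, called after "Call:" by a JSON object that holds its "fn" and its "kwargs", one argument or row to a line. arm_command: Moves the arm, as the interface text tells. Its arguments: {"type":"object","properties":{"moves":{"type":"array"},"fingers":{"type":"number"},"squeeze":{"type":"number"}},"required":["moves"]}

```bash
ls; mkdir -p pics
python3 - <<'E'
from bench import r
import cv2
s=r.read_state();print(s)
for n in("scene","side","wrist"):
    print(n,r.camera_info(n)); cv2.imwrite(f"pics/{n}0.png",r.camera(n)[...,::-1])
E
```

```text
pics
{'time': 0.0, 'joint_positions': array([-0.02259833,  0.33285742, -0.06469034,  1.46095888,  0.02158006,
        1.34989997, -0.08850367]), 'joint_vel': array([-0.00049062, -0.00068925,  0.00267502, -0.00018431,  0.00117358,
        0.00050669,  0.00233657]), 'joint_torque': array([-1.20520472e-04, -6.23245955e+01,  2.44190963e-02, -3.89891267e+01,
       -6.13984605e-02,  3.97891912e-02,  1.87085252e-04]), 'ee_pos': array([ 6.24603611e-01, -6.59745962e-06,  2.21754555e-01]), 'eef_rot': array([ 7.07105714e-01,  7.07107487e-01, -5.23032547e-04, -4.86823972e-04]), 'ft_force': array([ 0.48827941, -0.28730447,  0.39193648]), 'torque': array([ 0.01973585,  0.03257698, -0.01809056]), 'grip_force': 0.0, 'width': 0.08711767721223886}
scene {'fx': 390.94641569291, 'fy': 390.94641569291, 'cx': 254.12063055848398, 'cy': 195.50353450220433, 'origin': array([ 0.87471796, -0.47449578,  0.65566468]), 'attitude': array([0.36393888, 0.11890164, 0.3103697 , 0.87010433])}
side {'fx': 447.5110817916855, 'fy': 447.5110817916855, 'cx': 260.4705961986884, 'cy': 191.29323249776388, 'origin': array([0.39702416, 0.83706216, 0.622983  ]), 'attitude': array([-0.0285049 ,  0.46011869,  0.88482886, -0.06749925])}
wrist {'fx': 300.06562320122254, 'fy': 300.06562320122254, 'cx': 251.57579660336094, 'cy': 195.39557041017306, 'origin': array([0.62537501, 0.08090994, 0.38289634]), 'attitude': array([-1.49286643e-01,  3.69608190e-04,  4.10252955e-04,  9.88793807e-01])}
```

View images.

View pics/scene0.png

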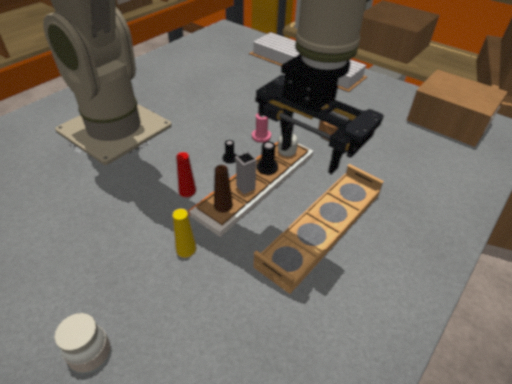

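View pics/side0.png

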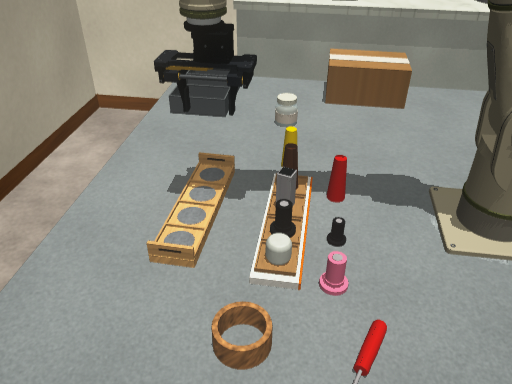

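View pics/wrist0.png

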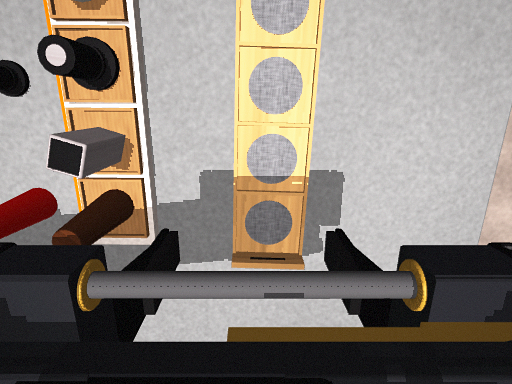

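Order left→right is bun, level, square, taper (scene: taper top ≈(222,169), square (245,159), level (268,145); side: bun (279,241)). The rack is the far one (+x), with discs in the scene view at about (287,259), (312,234), (334,212) and (353,192). Red and yellow cones, a small black foot and a pink foot are decoys.

```bash
cat > h.py <<'E'
import numpy as np, cv2
from scipy.spatial.transform import Rotation as R
def ray(ci,p,z):
    d=R.from_quat(ci["attitude"]).apply([(p[0]-ci["cx"])/ci["fx"],-(p[1]-ci["cy"])/ci["fy"],-1])
    o=np.array(ci["origin"]); return o+d*(z-o[2])/d[2]
def pix(ci,P):
    v=R.from_quat(ci["attitude"]).inv().apply(np.array(P)-ci["origin"])
    return np.array([ci["cx"]-ci["fx"]*v[0]/v[2],ci["cy"]+ci["fy"]*v[1]/v[2]])
def disc(img,seed,amax=6000):
    s=cv2.cvtColor(img,cv2.COLOR_BGR2HSV)[...,1]; m=(cv2.medianBlur(s,3)<60).astype(np.uint8)
    n,l,st,c=cv2.connectedComponentsWithStats(m,connectivity=4); k=l[int(seed[1]),int(seed[0])]
    return (c[k],st[k,4]) if k and st[k,4]<amax else (np.array(seed,float),-st[k,4])
E
python3 - <<'E'
from h import *
from bench import r
np.set_printoptions(precision=4,suppress=True)
D={"scene":[(287,259),(312,234),(334,212),(353,192)],"side":[(213,174),(202,194),(191,215),(180,239)],"wrist":[(268,222),(272,159),(276,85)]}
for n in D:
    im=cv2.imread(f"pics/{n}0.png");ci=r.camera_info(n)
    for p in D[n]:
        c,a=disc(im,p); print(n,c,a,ray(ci,c,.02)[:2])
T={"scene":dict(taper=(222,168,.132),square=(245,158,.112),level=(268,145,.092),red=(183,155,.11),yel=(180,213,.09),smallblk=(229,142,.05)),
"side":dict(taper=(291,148,.132),square=(288,172,.112),level=(284,204,.092),bun=(279,241,.07),red=(340,158,.11),yel=(291,130,.11),pink=(337,256,.07)),
"wrist":dict(level=(55,54,.092),square=(66,156,.112),taper=(72,240,.132))}
for n in T:
    for k,(u,v,z) in T[n].items(): print(n,k,ray(r.camera_info(n),(u,v),z)[:2])
E
```

```text
scene [287.3752 258.1793] 541 [ 0.6465 -0.0661]
scene [311.2676 234.0477] 482 [0.6494 0.0165]
scene [332.9579 211.9455] 404 [0.6521 0.1007]
scene [352.3237 191.9711] 346 [0.6543 0.1851]
side [211.5817 174.0239] 251 [ 0.6453 -0.0667]
side [202.0455 193.1494] 308 [0.648  0.0166]
side [191.2395 215.1158] 380 [0.6504 0.1006]
side [179.9045 237.9821] 335 [0.6528 0.1771]
wrist [268.0493 222.0861] 1603 [ 0.6467 -0.0676]
wrist [271.4252 158.1797] 1964 [0.6494 0.0163]
wrist [275.1927  85.0342] 2429 [0.652  0.1001]
scene taper [ 0.4543 -0.0402]
scene square [0.4543 0.033 ]
scene level [0.4495 0.1231]
scene red [ 0.3423 -0.0447]
scene yel [ 0.4477 -0.1571]
scene smallblk [0.3348 0.1136]
side taper [ 0.4507 -0.031 ]
side square [0.4499 0.037 ]
side level [0.4485 0.1245]
side bun [0.4479 0.2109]
side red [ 0.3406 -0.0431]
side yel [ 0.4612 -0.1599]
side pink [0.341  0.2345]
wrist level [0.4509 0.122 ]
wrist square [0.4566 0.0345]
wrist taper [ 0.4605 -0.0397]
```

Call:
{"fn": "arm_command", "kwargs": {
  "moves": [-0.5,-2.9,0,0,-0.5,-2.9,0,0,-0.5,-2.9,0,0,-0.5,-2.9,0,0,-0.5,-2.9,0,0,-0.5,-2.9,0,0,0,0,0,0,0,0,0,0,0,0,0,0]
}}

```text
time: 0.9
ee_pos: [0.4514, -0.0299, 0.2228]
eef_rot: [0.707, 0.707, 0.0, 0.0]
ft_force: [0.2, 0.6, 0.0]
width: 0.0867
grip_force: 0.0
```

Run:
```python
from h import *
from bench import r
s=r.read_state();print(s["time"],s["ee_pos"],s["eef_rot"])
print(r.camera_info("wrist"));cv2.imwrite("pics/w1.png",r.camera("wrist")[...,::-1])
```

```text
0.9 [ 0.45142409 -0.0298731   0.22278464] [7.07087313e-01 7.07126109e-01 3.35928484e-04 2.90798417e-04]
{'fx': 300.06562320122254, 'fy': 300.06562320122254, 'cx': 251.57579660336094, 'cy': 195.39557041017306, 'origin': array([0.45178784, 0.05102864, 0.383849  ]), 'attitude': array([-1.49224542e-01, -6.89045221e-04,  2.80184555e-04,  9.88803056e-01])}
```

View pics/w1.png

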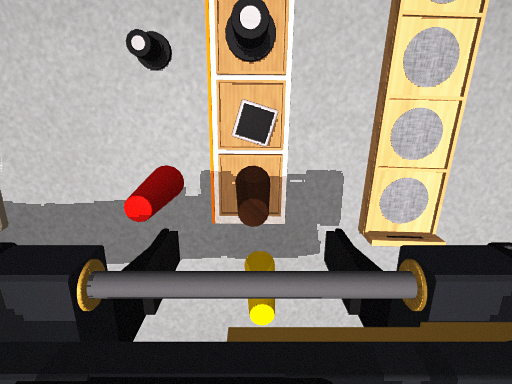

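Taper top ≈(252,213), square top ≈(255,122) turned roughly 15°, level top ≈(250,16); the row is just below the gripper.

Run:
```python
from h import *
from bench import r
np.set_printoptions(precision=4,suppress=True)
im=cv2.imread("pics/w1.png");ci=r.camera_info("wrist")
g=cv2.cvtColor(im,cv2.COLOR_BGR2GRAY)
# square: dark top inside + light rim
m=(g<60).astype(np.uint8);n,l,st,c=cv2.connectedComponentsWithStats(m)
k=l[122,255];print(st[k],c[k]);pts=np.argwhere(l==k)[:,::-1].astype(np.float32)
P=np.array([ray(ci,p,.112)[:2] for p in pts]);print(cv2.minAreaRect((P*1000).astype(np.float32)))
print("sq",ray(ci,c[k],.112))
# taper
hsv=cv2.cvtColor(im,cv2.COLOR_BGR2HSV)
print(im[213,252],im[185,252],im[200:232:3,252].tolist())
for z,p in((.132,(252,213)),(.092,(250,16))):print(ray(ci,p,z))
# white table corners right/bottom of board, base ends
cv2.imwrite("pics/c1.png",cv2.resize(im[90:235,195:300],None,fx=4,fy=4,interpolation=cv2.INTER_CUBIC))
```

```text
[236 104  38  39 964] [254.6722 122.7624]
((455.0001525878906, 33.89336395263672), (27.39597511291504, 27.37166404724121), 72.58684539794922)
sq [0.455  0.0343 0.112 ]
[16 33 60] [ 9 20 37] [[18, 34, 71], [25, 36, 59], [19, 31, 60], [20, 32, 62], [15, 30, 59], [22, 33, 66], [22, 37, 72], [18, 36, 69], [20, 38, 73], [121, 120, 120], [116, 116, 115]]
[ 0.4528 -0.0431  0.132 ]
[0.4509 0.1223 0.092 ]
```

View pics/c1.png

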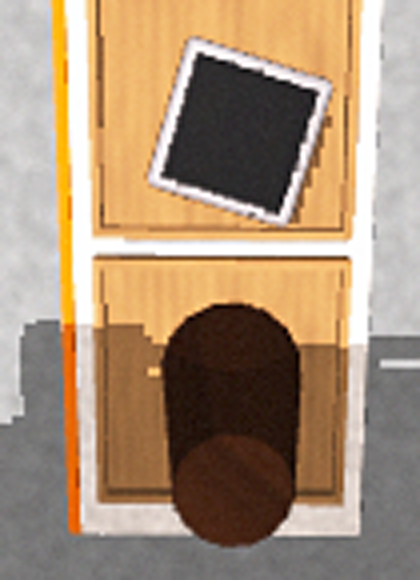

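Crop: taper top circle centred at ≈(253.5,212.5) in the full picture, so (0.454, −0.043); the square's rim is clear. Taking the taper first.

Call:
{"fn": "arm_command", "kwargs": {
  "moves": [-1.3,0.3,0,0,0,0,3,0,0,0,3,0,0,0,3,0,0,0,3,0,0,0,2,0,0,0,1.4,0,0,0,0,0,0,0,0,0],
  "fingers": 100,
  "squeeze": 20
}}

```text
time: 1.7
ee_pos: [0.4541, -0.0427, 0.0681]
eef_rot: [0.707, 0.707, -0.001, -0.001]
ft_force: [0.7, -0.1, 0.3]
width: 0.0869
grip_force: 0.0
```

Call:
{"fn": "arm_command", "kwargs": {
  "moves": [0,0,0,0,0,0,0,0,0,0,0,0,0,0,0,0,0,0,0,0,0,0,0,0,0,0,0,0,0,0,0,0],
  "fingers": 0
}}

```text
time: 2.37
ee_pos: [0.4541, -0.043, 0.0686]
eef_rot: [0.707, 0.707, 0.0, 0.0]
ft_force: [-0.4, 0.7, 0.9]
width: 0.0417
grip_force: 0.0
```

Call:
{"fn": "arm_command", "kwargs": {
  "moves": [0,0,0,0,0,0,0,0,0,0,0,0,0,0,0,0,0,0,0,0]
}}

```text
time: 2.78
ee_pos: [0.454, -0.043, 0.0685]
eef_rot: [0.707, 0.707, -0.0, -0.0]
ft_force: [-0.3, 0.7, 0.7]
width: 0.0358
grip_force: 19.9
```

Call:
{"fn": "arm_command", "kwargs": {
  "moves": [0,0,-1,0,0,0,-2.5,0,0,0,-3,0,0,0,-2.5,0,0,1.5,0,0,0,3,0,0,0,3,0,0,0,3.5,0,0,0,3.5,0,0,0,3.5,0,0,0,2,0,0]
}}

```text
time: 3.7
ee_pos: [0.6566, -0.0428, 0.1587]
eef_rot: [0.707, 0.707, 0.0, 0.0]
ft_force: [-0.0, 0.5, -0.2]
width: 0.0359
grip_force: 19.9
```

Call:
{"fn": "arm_command", "kwargs": {
  "moves": [1.5,0,0,0,3,0,0,0,3.2,0,0,0,3.5,0,0,0,3.5,0,0,0,3.5,0,0,0,3,0,0,0,1.5,0,0,0,0,0,0,0,0,0,0,0,0,0,0,0]
}}

```text
time: 4.62
ee_pos: [0.6544, 0.182, 0.1588]
eef_rot: [0.708, 0.706, -0.0, 0.001]
ft_force: [-0.6, 0.6, 0.2]
width: 0.0355
grip_force: 19.9
```

Run:
```python
from h import *
from bench import r
s=r.read_state();print(s["time"],s["ee_pos"],s["width"])
a=r.camera("scene");b=r.camera("side")
e=s["ee_pos"];p=[pix(r.camera_info(n),e).astype(int) for n in("scene","side")];print(p)
c=[cv2.resize(i[q[1]-65:q[1]+85,q[0]-65:q[0]+65,::-1],None,fx=3,fy=3) for i,q in zip((a,b),p)]
cv2.imwrite("pics/p1.png",np.hstack(c))
```

```text
4.6167 [0.65436684 0.18202505 0.15883299] 0.03547069083395493
[array([364, 145]), array([171, 182])]
```

View pics/p1.png

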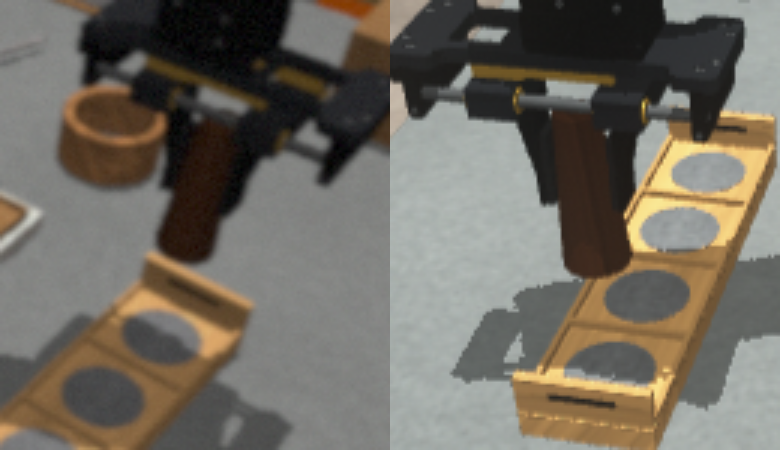

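Taper hangs near-vertically over the left bay; bottom centre ≈(362,160) in scene, ≈(175,204) in side. I'll compare these with the projected vertical position.

Run:
```python
from h import *
from bench import r
e=r.read_state()["ee_pos"];print(e)
for n,p in(("scene",(361.7,160)),("side",(175,204))):
    ci=r.camera_info(n);z=e[2]-.0465;print(n,pix(ci,[e[0],e[1],z]),ray(ci,p,z))
```

```text
[0.65445058 0.18173376 0.15878287]
scene [360.0108055  162.42825563] [0.65337238 0.19152107 0.11228287]
side [173.89553961 202.78825386] [0.65122178 0.18512128 0.11228287]
```

Call:
{"fn": "arm_command", "kwargs": {
  "moves": [0.2,0,2,0,0,0,3,0,0,0,2,0,0,0,1,0,0,0,0.5,0,0,0,0.2,0,0,0,0,0,0,0,0,0]
}}

```text
time: 5.38
ee_pos: [0.6549, 0.1861, 0.0731]
eef_rot: [0.707, 0.707, 0.001, 0.001]
ft_force: [0.1, 0.2, -0.4]
width: 0.0355
grip_force: 19.9
```

Run:
```python
from h import *
from bench import r
s=r.read_state();e=s["ee_pos"];print(e,s["ft_force"])
ims=[]
for n in("scene","side"):
    im=r.camera(n)[...,::-1].copy();ci=r.camera_info(n)
    q=pix(ci,[e[0],e[1],.03]).astype(int);ims.append(cv2.resize(im[q[1]-60:q[1]+40,q[0]-45:q[0]+45],None,fx=4,fy=4))
    print(q,pix(ci,[.6544,.1844,.02]))
cv2.imwrite("pics/p2.png",np.hstack(ims))
```

```text
[0.6548904  0.18609223 0.07308636] [ 0.05688917  0.22604304 -0.37082528]
[353 188] [352.22078831 192.14916065]
[177 237] [178.06605858 240.2418938 ]
```

View pics/p2.png

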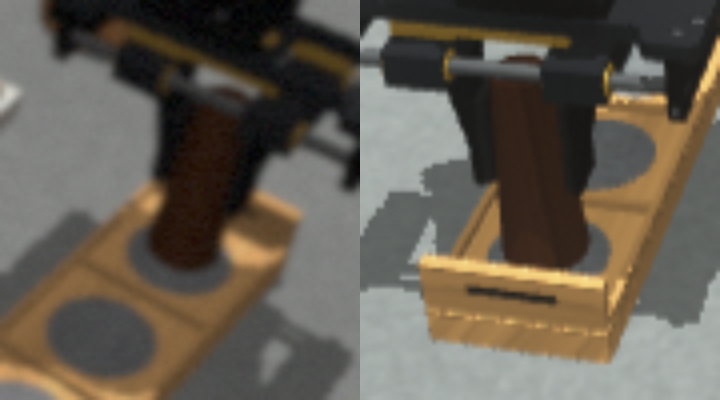

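Taper sits a few mm above the disc, about centred in both views (scene bottom ≈(185,248) in the crop).

Call:
{"fn": "arm_command", "kwargs": {
  "moves": [-0.15,0,0.3,0,0,0,0.2,0,0,0,0.1,0,0,0,0,0,0,0,0,0]
}}

```text
time: 5.9
ee_pos: [0.6543, 0.1845, 0.0665]
eef_rot: [0.707, 0.707, 0.0, 0.0]
ft_force: [-2.4, -0.3, 6.7]
width: 0.0356
grip_force: 20.1
```

Call:
{"fn": "arm_command", "kwargs": {
  "moves": [0,0,-0.05,0,0,0,0,0,0,0,0,0,0,0,0,0,0,0,0,0,0,0,0,0,0,0,0,0,0,0,0,0],
  "fingers": 75
}}

```text
time: 6.57
ee_pos: [0.654, 0.1845, 0.066]
eef_rot: [0.707, 0.707, 0.0, 0.0]
ft_force: [0.4, 0.1, 0.2]
width: 0.0648
grip_force: 0.0
```

Call:
{"fn": "arm_command", "kwargs": {
  "moves": [0,0,-1,0,0,0,-3,0,0,0,-3,0,0,0,-3,0,0,0,-3,0,0,0,-2,0,0,-2,0,0,0,-3,0,0,0,-3,0,0,0,-3,0,0,0,-2,0,0,0,0,0,0],
  "fingers": 100
}}

```text
time: 7.57
ee_pos: [0.521, 0.1854, 0.2176]
eef_rot: [0.706, 0.708, 0.0, 0.0]
ft_force: [1.7, 0.8, 0.2]
width: 0.087
grip_force: 0.0
```

Run:
```python
from h import *
from bench import r
print(r.read_state()["ee_pos"]);ci=r.camera_info("wrist");im=r.camera("wrist")[...,::-1];cv2.imwrite("pics/w2.png",im)
import pickle;pickle.dump(ci,open("w2.pkl","wb"))
```

```text
[0.52098702 0.18535239 0.21762381]
```

View pics/w2.png

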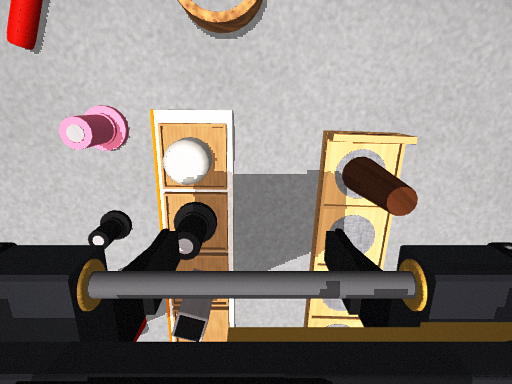

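Run:
```python
from h import *
import pickle
np.set_printoptions(precision=4,suppress=True)
ci=pickle.load(open("w2.pkl","rb"));im=cv2.imread("pics/w2.png")
hsv=cv2.cvtColor(im,cv2.COLOR_BGR2HSV)
def comp(m,seed):
    n,l,st,c=cv2.connectedComponentsWithStats(m.astype(np.uint8));k=l[seed[1],seed[0]];return c[k],st[k],l==k
c,st,m=comp((hsv[...,1]<40)&(hsv[...,2]>150),(187,161));print("bun",c,st)
m[:, :]=m; ys,xs=np.where(m);(cx,cy),rad=cv2.minEnclosingCircle(np.c_[xs,ys].astype(np.float32));print(cx,cy,rad)
for z in(.046,.056,.062):print(ray(ci,(cx,cy),z)[:2],ray(ci,c,z)[:2])
c,st,m=comp((hsv[...,1]<60)&(hsv[...,2]>110),(186,246));print("lev",c,st,ray(ci,c,.092)[:2],im[246,186])
print("tap",ray(ci,(401,200),.13)[:2])
print("pred",pix(ci,[.6544,.1844,.13]),pix(ci,[.6544,.1844,.02]))
cv2.imwrite("pics/c2.png",np.hstack([cv2.resize(im[120:230,325:425],None,fx=4,fy=4),cv2.resize(im[140:250,150:240],None,fx=4,fy=4)]))
```

```text
bun [184.987  161.3735] [ 163  140   45   44 1537]
185.2462921142578 161.72848510742188 22.743362426757812
[0.4474 0.2029] [0.4471 0.2033]
[0.4496 0.2048] [0.4493 0.2052]
[0.4509 0.2059] [0.4507 0.2063]
lev [185.0221 245.9448] [179 239  14  15 181] [0.4518 0.1218] [156 154 166]
tap [0.652  0.1856]
pred [403.4948 201.3422] [359.9054 173.1521]
```

View pics/c2.png

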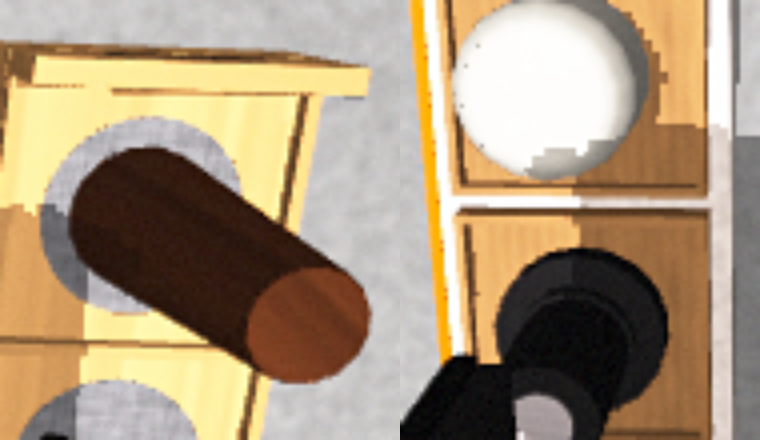

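Taper stands upright on the left disc (top ≈(402,201), predicted (403,201)). Bun centre ≈(187,162), level top ≈(186,246). Square leg next, with a 17.4° turn.

Call:
{"fn": "arm_command", "kwargs": {
  "moves": [-3,-1.3,0,0,-3,-1.3,0,0,-3,-1.3,0,0,-3,-1.4,0,0,-3.1,-1.3,0,0,0,0,3,5.8,0,0,3,5.8,0,0,3,5.8,0,0,0,0,0,0,0,0]
}}

```text
time: 8.45
ee_pos: [0.4579, 0.0332, 0.126]
eef_rot: [0.805, 0.593, -0.001, -0.0]
ft_force: [0.1, 0.8, 0.9]
width: 0.087
grip_force: 0.0
```

Call:
{"fn": "arm_command", "kwargs": {
  "moves": [0,-0.3,0,0,0,0,2.3,0,0,0,2.5,0,0,0,1.5,0,0,0,1,0,0,0,0,0],
  "squeeze": 30
}}

```text
time: 8.95
ee_pos: [0.4552, 0.0345, 0.0529]
eef_rot: [0.805, 0.593, -0.0, -0.0]
ft_force: [-0.9, -0.1, 0.4]
width: 0.0871
grip_force: 0.0
```

Call:
{"fn": "arm_command", "kwargs": {
  "moves": [0,0,0,0,0,0,0,0,0,0,0,0,0,0,0,0,0,0,0,0,0,0,0,0,0,0,0,0,0,0,0,0,0,0,0,0,0,0,0,0,0,0,0,0,0,0,0,0],
  "fingers": 0
}}

```text
time: 9.95
ee_pos: [0.455, 0.0345, 0.053]
eef_rot: [0.806, 0.592, -0.0, -0.0]
ft_force: [-1.2, 0.4, 1.4]
width: 0.0339
grip_force: 30.0
```

Call:
{"fn": "arm_command", "kwargs": {
  "moves": [0,0,-1,0,0,0,-2,0,0,0,-3,-5.2,0,0,-3,-5.2,0,0,0,-5.2,0.5,1.5,0,0,1,3,0,0,1,3,0,0,1,3,0,0,1,3,0,0,1,3,0,0,1.7,3,0,0]
}}

```text
time: 10.95
ee_pos: [0.6537, 0.0987, 0.1432]
eef_rot: [0.719, 0.695, -0.001, 0.0]
ft_force: [1.2, -1.0, -2.9]
width: 0.0338
grip_force: 30.0
```

Call:
{"fn": "arm_command", "kwargs": {
  "moves": [0,0,0,0,0,0,0,0,0,0,0,0]
}}

```text
time: 11.2
ee_pos: [0.6518, 0.0999, 0.1428]
eef_rot: [0.718, 0.696, -0.001, -0.0]
ft_force: [-0.7, -0.7, -2.9]
width: 0.0339
grip_force: 30.0
```

Call:
{"fn": "arm_command", "kwargs": {
  "moves": [0.05,0,2,0,0,0,3,0,0,0,2,0,0,0,1,0,0,0,0.5,0,0,0,0.3,0,0,0,0.2,0,0,0,0.1,0,0,0,0,0,0,0,0,0]
}}

```text
time: 12.03
ee_pos: [0.6528, 0.1009, 0.053]
eef_rot: [0.718, 0.696, 0.001, 0.0]
ft_force: [0.0, -0.3, -2.1]
width: 0.0339
grip_force: 30.0
```

Call:
{"fn": "arm_command", "kwargs": {
  "moves": [-0.03,-0.1,0.1,0,0,0,0.1,0,0,0,0.05,0,0,0,0,0,0,0,0,0]
}}

```text
time: 12.45
ee_pos: [0.6516, 0.1006, 0.0511]
eef_rot: [0.718, 0.696, 0.0, 0.0]
ft_force: [-5.2, -0.2, 8.5]
width: 0.0338
grip_force: 30.0
```

Call:
{"fn": "arm_command", "kwargs": {
  "moves": [0,0,0,0,0,0,0,0,0,0,0,0,0,0,0,0,0,0,0,0,0,0,0,0,0,0,0,0,0,0,0,0],
  "fingers": 80,
  "squeeze": 20
}}

```text
time: 13.12
ee_pos: [0.6513, 0.1005, 0.0495]
eef_rot: [0.718, 0.696, 0.0, -0.0]
ft_force: [0.3, 0.5, -0.3]
width: 0.0686
grip_force: 0.0
```

Call:
{"fn": "arm_command", "kwargs": {
  "moves": [0,0,-1,0,0,0,-3,0,0,0,-3.5,0,0,0,-3.5,0,0,0,-3.5,-1.7,0,-2,-0.5,0,0.5,-3.5,0,0,0.5,-3.5,0,0,0.5,-3.5,0,0,0.5,-3.5,0,0,0.1,-3,0,0,0,-1,0,0],
  "fingers": 100
}}

```text
time: 14.12
ee_pos: [0.4481, 0.1225, 0.2005]
eef_rot: [0.707, 0.707, 0.0, 0.0]
ft_force: [-0.0, 0.1, 0.2]
width: 0.0868
grip_force: 0.0
```

Call:
{"fn": "arm_command", "kwargs": {
  "moves": [0,0,0,0,0,0,0,0]
}}

```text
time: 14.28
ee_pos: [0.452, 0.1218, 0.2006]
eef_rot: [0.708, 0.707, 0.001, 0.001]
ft_force: [0.2, -0.3, -1.2]
width: 0.0871
grip_force: 0.0
```

Run:
```python
from h import *
from bench import r
print(r.read_state()["ee_pos"],r.read_state()["eef_rot"]);ci=r.camera_info("wrist");im=r.camera("wrist")[...,::-1];cv2.imwrite("pics/w3.png",im)
import pickle;pickle.dump(ci,open("w3.pkl","wb"))
print(pix(ci,[.6518,.1005,.11]),pix(ci,[.4515,.122,.092]),pix(ci,[.451,.2046,.055]))
```

```text
[0.45203019 0.12178059 0.200586  ] [7.07698421e-01 7.06513839e-01 8.68090884e-04 6.21806474e-04]
[471.84633604 220.90628075] [250.0549034  192.77167941] [249.41474843 100.69685697]
```

View pics/w3.png

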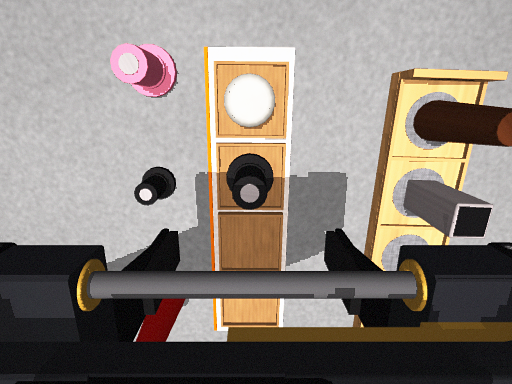

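Level top (250,192), bun (249,101) and the placed square's top (472,221) all match predictions. Descend on the level foot.

Call:
{"fn": "arm_command", "kwargs": {
  "moves": [0,-0.05,3,0,0,0,3.5,0,0,0,3.5,0,0,0,3,0,0,0,1.5,0,0,0,1,0,0,0,0,0,0,0,0,0]
}}

```text
time: 15.0
ee_pos: [0.4517, 0.1218, 0.0448]
eef_rot: [0.708, 0.706, 0.0, -0.0]
ft_force: [0.4, -0.0, 0.1]
width: 0.0872
grip_force: 0.0
```

Call:
{"fn": "arm_command", "kwargs": {
  "moves": [0,0,0,0,0,0,0,0,0,0,0,0,0,0,0,0,0,0,0,0,0,0,0,0,0,0,0,0,0,0,0,0,0,0,0,0,0,0,0,0,0,0,0,0,0,0,0,0],
  "fingers": 0
}}

```text
time: 16.0
ee_pos: [0.4508, 0.1219, 0.0446]
eef_rot: [0.708, 0.707, 0.0, 0.0]
ft_force: [-1.1, -0.4, 0.7]
width: 0.0332
grip_force: 20.0
```

Call:
{"fn": "arm_command", "kwargs": {
  "moves": [0,0,-1,0,0,0,-2.5,0,0,0,-3,0,0,0,-2.5,0,-2.5,1.5,0,0,-2.5,2.5,0,0,-2.5,2.5,0,0,-2,3.3,0,0,-1,3.5,0,0,0,3.5,0,0,0,3,0,0,0,0,0,0]
}}

```text
time: 17.0
ee_pos: [0.6523, 0.0162, 0.1339]
eef_rot: [0.708, 0.706, 0.0, 0.0]
ft_force: [-0.7, 0.0, -1.1]
width: 0.0334
grip_force: 20.0
```

Call:
{"fn": "arm_command", "kwargs": {
  "moves": [0,0,0,0,0,0,0,0]
}}

```text
time: 17.17
ee_pos: [0.6481, 0.0165, 0.1346]
eef_rot: [0.708, 0.707, -0.0, -0.0]
ft_force: [-0.5, -0.4, -0.8]
width: 0.0335
grip_force: 20.0
```

Call:
{"fn": "arm_command", "kwargs": {
  "moves": [0,0.1,2,0,0,0,3,0,0,0,2,0,0,0,1,0,0,0,0.5,0,0,0,0.3,0,0,0,0.2,0,0,0,0.1,0,0,0,0,0,0,0,0,0]
}}

```text
time: 18.0
ee_pos: [0.6502, 0.0166, 0.0444]
eef_rot: [0.708, 0.706, 0.001, 0.0]
ft_force: [-0.2, 0.0, -1.3]
width: 0.0341
grip_force: 20.0
```

Call:
{"fn": "arm_command", "kwargs": {
  "moves": [0,-0.1,0.1,0,0,0,0.1,0,0,0,0,0,0,0,0,0]
}}

```text
time: 18.33
ee_pos: [0.649, 0.0165, 0.0426]
eef_rot: [0.708, 0.706, 0.0, 0.0]
ft_force: [-3.0, -0.9, 6.9]
width: 0.0335
grip_force: 20.0
```

Call:
{"fn": "arm_command", "kwargs": {
  "moves": [0,0,0,0,0,0,0,0,0,0,0,0,0,0,0,0,0,0,0,0,0,0,0,0,0,0,0,0,0,0,0,0],
  "fingers": 80
}}

```text
time: 19.0
ee_pos: [0.6487, 0.0165, 0.0415]
eef_rot: [0.708, 0.706, 0.0, 0.0]
ft_force: [-0.1, -0.1, -0.8]
width: 0.0685
grip_force: 0.0
```

Call:
{"fn": "arm_command", "kwargs": {
  "moves": [0,0,-1,0,0,0,-3,0,0,0,-3.5,0,0,0,-3.5,0,1,-2,-3,0,2.5,-3,-1.5,0,2.5,-3,0,0,2.8,-3,0,0,2.5,-3,0,0,2.5,-3,0,0,2.5,-2.8,0,0,2.5,0,0,0],
  "fingers": 100
}}

```text
time: 20.0
ee_pos: [0.4469, 0.2062, 0.1978]
eef_rot: [0.707, 0.707, 0.0, 0.0]
ft_force: [1.3, -0.4, 0.5]
width: 0.0869
grip_force: 0.0
```

Call:
{"fn": "arm_command", "kwargs": {
  "moves": [0,0,0,0,0,0,0,0]
}}

```text
time: 20.17
ee_pos: [0.4509, 0.2059, 0.1974]
eef_rot: [0.707, 0.707, 0.001, 0.0]
ft_force: [0.1, -0.6, 0.5]
width: 0.0868
grip_force: 0.0
```

Run:
```python
from h import *
from bench import r
print(r.read_state()["ee_pos"],r.read_state()["eef_rot"]);ci=r.camera_info("wrist");im=r.camera("wrist")[...,::-1];cv2.imwrite("pics/w4.png",im)
p=pix(ci,[.451,.2046,.055]);print(p);p=p.astype(int)
hsv=cv2.cvtColor(im,cv2.COLOR_BGR2HSV)
m=((hsv[...,1]<45)&(hsv[...,2]>60)).astype(np.uint8)
n,l,st,c=cv2.connectedComponentsWithStats(m);k=l[p[1],p[0]];print(st[k],c[k])
sc=cv2.resize(r.camera("side")[130:260,140:320,::-1],None,fx=3,fy=3)
w=cv2.resize(im[p[1]-45:p[1]+45,p[0]-45:p[0]+45],(390,390))
cv2.imwrite("pics/c4.png",np.hstack([w[:, 65:325],sc]))
```

```text
[0.45088201 0.20592222 0.19743234] [7.06738786e-01 7.07474253e-01 6.26800591e-04 2.78092571e-04]
[250.85013275 184.92376707]
[ 228  158   47   51 1861] [250.54379366 183.3353036 ]
```

View pics/c4.png

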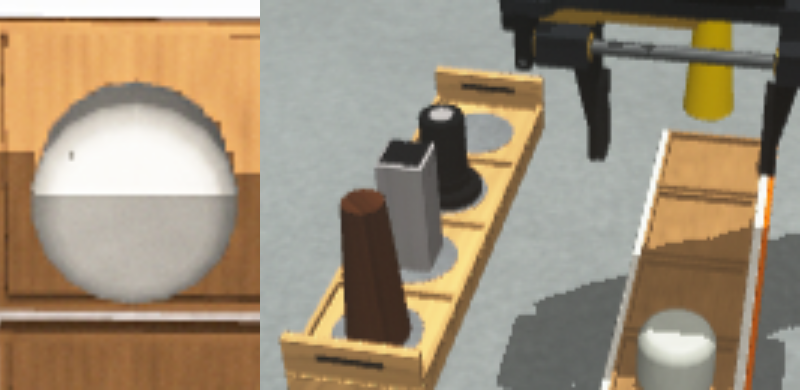

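Bun circle centre ≈(251,183.5), directly under the TCP. In the side view the three placed feet stand on their discs. Descend on the bun.

Call:
{"fn": "arm_command", "kwargs": {
  "moves": [0,0,3,0,0,0,3.5,0,0,0,3.5,0,0,0,3.2,0,0,0,2,0,0,0,1.2,0,0,0,0,0,0,0,0,0],
  "squeeze": 25
}}

```text
time: 20.93
ee_pos: [0.4515, 0.2036, 0.0324]
eef_rot: [0.708, 0.706, -0.001, -0.0]
ft_force: [0.9, 1.1, 0.3]
width: 0.0871
grip_force: 0.0
```

Call:
{"fn": "arm_command", "kwargs": {
  "moves": [0,0,0,0,0,0,0,0,0,0,0,0,0,0,0,0,0,0,0,0,0,0,0,0,0,0,0,0,0,0,0,0,0,0,0,0],
  "fingers": 0
}}

```text
time: 21.68
ee_pos: [0.4512, 0.2048, 0.0326]
eef_rot: [0.708, 0.707, 0.0, 0.0]
ft_force: [-0.9, -1.1, 2.6]
width: 0.0488
grip_force: 25.0
```

Call:
{"fn": "arm_command", "kwargs": {
  "moves": [0,0,-1,0,0,0,-2.5,0,0,0,-3,0,0,0,-2.5,0,-1.5,0,0,0,-2.8,0,0,0,-3,0,0,0,-3,0,0,0,-3,1,0,0,-3,2,0,0,-3,2.5,0,0,-3,3,0,0]
}}

```text
time: 22.68
ee_pos: [0.5355, -0.0195, 0.1235]
eef_rot: [0.708, 0.707, 0.0, 0.0]
ft_force: [1.2, 0.3, 0.0]
width: 0.0487
grip_force: 25.0
```

Call:
{"fn": "arm_command", "kwargs": {
  "moves": [-2.8,3,0,0,-1.5,3,0,0,-0.7,3,0,0,0,2,0,0,0,0,0,0,0,0,0,0,0,0,0,0]
}}

```text
time: 23.27
ee_pos: [0.6445, -0.0679, 0.1226]
eef_rot: [0.708, 0.707, -0.0, -0.0]
ft_force: [0.1, -0.6, -1.0]
width: 0.0487
grip_force: 25.0
```

Call:
{"fn": "arm_command", "kwargs": {
  "moves": [0,0.2,2,0,0,0,3,0,0,0,2,0,0,0,1,0,0,0,0.5,0,0,0,0.3,0,0,0,0.2,0,0,0,0,0,0,0,0,0]
}}

```text
time: 24.02
ee_pos: [0.6478, -0.0681, 0.0336]
eef_rot: [0.708, 0.706, 0.001, 0.001]
ft_force: [-1.0, 0.4, 0.0]
width: 0.0485
grip_force: 25.0
```

Run:
```python
from h import *
from bench import r
s=r.read_state();e=s["ee_pos"];print(e)
ims=[]
for n in("scene","side"):
    im=r.camera(n)[...,::-1].copy();ci=r.camera_info(n)
    q=pix(ci,[.6466,-.067,.03]).astype(int);print(q,pix(ci,[.6466,-.067,.023]));ims.append(cv2.resize(im[q[1]-45:q[1]+35,q[0]-40:q[0]+40],None,fx=4.5,fy=4.5))
cv2.imwrite("pics/p5.png",np.hstack(ims))
```

```text
[ 0.64775168 -0.06812974  0.03363938]
[287 255] [287.26905568 257.57315048]
[210 170] [211.01574237 172.89991603]
```

View pics/p5.png

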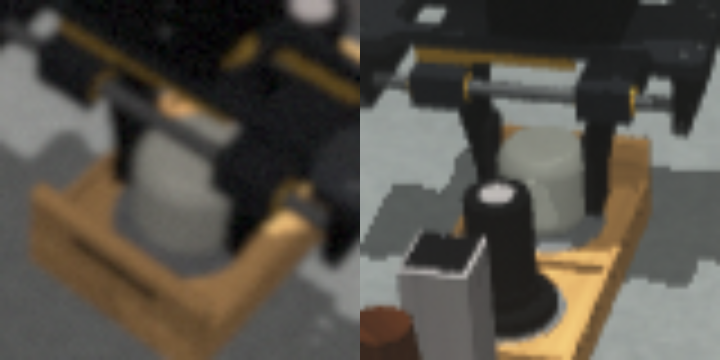

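Bun is upright just above the right-end disc, with felt showing around its base. Lower it.

Call:
{"fn": "arm_command", "kwargs": {
  "moves": [0,-0.1,0.1,0,0,0,0.1,0,0,0,0.1,0,0,0,0,0,0,0,0,0]
}}

```text
time: 24.53
ee_pos: [0.6462, -0.0681, 0.0307]
eef_rot: [0.708, 0.706, 0.0, 0.0]
ft_force: [-3.9, 0.0, 10.7]
width: 0.0491
grip_force: 25.0
```

Call:
{"fn": "arm_command", "kwargs": {
  "moves": [0,0,-0.05,0,0,0,0,0,0,0,0,0,0,0,0,0,0,0,0,0,0,0,0,0,0,0,0,0,0,0,0,0],
  "fingers": 85
}}

```text
time: 25.2
ee_pos: [0.6461, -0.0681, 0.0299]
eef_rot: [0.708, 0.707, -0.0, 0.0]
ft_force: [-0.2, 0.1, -0.2]
width: 0.0736
grip_force: 0.0
```

Call:
{"fn": "arm_command", "kwargs": {
  "moves": [0,0,-1,0,0,0,-3,0,0,0,-3.5,0,0,0,-3.5,0,0,0,-3.5,0,0,0,-3.5,0,0,0,-3.5,0,0,0,-1.5,0,0,0,0,0,0,0,0,0,0,0,0,0],
  "fingers": 100
}}

```text
time: 26.12
ee_pos: [0.6456, -0.068, 0.2593]
eef_rot: [0.708, 0.707, -0.0, -0.0]
ft_force: [-0.1, 0.4, -1.0]
width: 0.087
grip_force: 0.0
```

Run:
```python
from h import *
from bench import r
s=r.read_state();e=s["ee_pos"];print(e)
ci=r.camera_info("wrist");im=r.camera("wrist")[...,::-1].copy();cv2.imwrite("pics/w5raw.png",im)
for i,(y,z) in enumerate([(-126,.055),(-42,.09),(42,.11),(126,.13)]):
    P=[.6505-.031*-y/1000,.0585+y/1000,z];print(P,pix(ci,P))
a=cv2.resize(r.camera("side")[120:260,130:330,::-1],(400,280))
cv2.imwrite("pics/w5.png",np.hstack([cv2.resize(im[:240,120:400],(467,400)),np.vstack([a,np.zeros((120,400,3),np.uint8)])])[:, :800])
```

```text
[ 0.64564733 -0.06802459  0.25932303]
[0.646594, -0.0675, 0.055] [251.93941106 170.42173618]
[0.6491979999999999, 0.0165, 0.09] [254.38503123  99.09849535]
[0.651802, 0.1005, 0.11] [257.61599348   1.05862033]
[0.6544059999999999, 0.1845, 0.13] [ 262.09768545 -134.9332256 ]
```

View pics/w5.png

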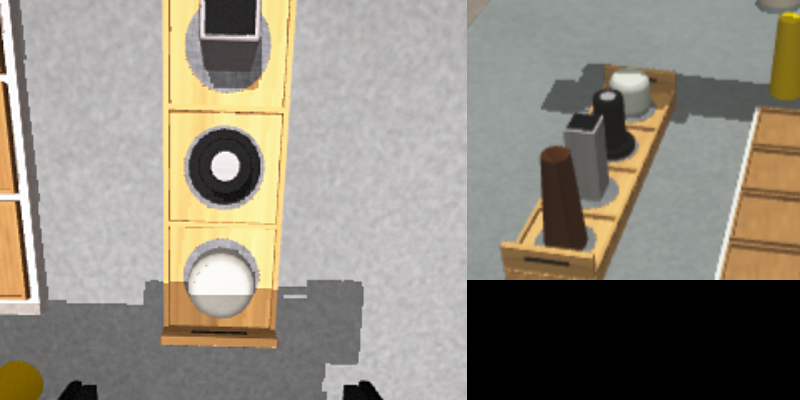

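All four feet are on their discs in the reverse order, upright. Bun centre is ≈(253,171) against (252,170) predicted, level ≈(255,100) against (254,99). The gripper is clear of everything.

```bash
python3 -c "
from bench import r
print(r.close_job())"
```

```text
the job is handed in; nothing more can be done
None
```

All four feet stand upright on the carry rack's discs in the reverse order (left to right: taper, square, level, bun), and I handed the job in at about 26 s; no verdict was returned.

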